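Fit the rod-rest clamp to the board and click its lock knob home

ROBOT

A 6-joint arm with a two-finger parallel gripper is mounted at the origin on the work surface. World frame = base frame: x ahead of the robot, y to its left, z up, the work surface at z = 0. Lengths are in m, angles in rad, forces in N, time in s.
With the tool pointing down it reaches from about 0.375 to 0.925 m from the base axis. Payload 5.7 kg.
Tool frame: the origin (TCP) lies midway between the tips of the shut fingers; the grasp point (between the pads) lies 19 mm behind it; z points along the fingers, x is the direction in which the jaws open and shut, and the axes are right-handed (so a half turn about z gives the same grasp; the last joint's range is limited). The gripper opens to 88 mm and grips with 3 to 60 N. Pads are 20 mm wide; open, the fingers measure 115 mm over their backs; the gripper's body (75 mm by 178 mm) begins 61 mm behind the grasp point.
Start: joints at [-0.115, 0.359, 1.51, -0, 1.272, -0.115], TCP at [0.6, -0, 0.223] pointing down, gripper open.
Joint ranges: [-2.97, 2.97], [-1.01, 2.36], [0.21, 2.38], [-0.96, 4.11], [0.2, 2.71], [-2.98, 2.98]. Speed limits (rad/s): [2.39, 2.39, 3.14, 3.14, 3.14, 3.14].

INTERFACE

Orientations are given as a unit quaternion [x, y, z, w].
In Python, from bench import move_ptp, servo_line, goto_joints, move_gripper, sleep, inverse_kinematics, capture, PlanningError, close_job, spot_in, silhouettes, current_clock, current_joint_pos, current_qvel, current_joint_torque, current_position, current_orientation, current_force, current_torque, current_finger_gap gives the robot as it stands. Calls block until the motion is done:
- move_ptp(position, orientation): joint-space move of the TCP to a pose.
- servo_line(position, orientation=None, rate=0.15, contact_N=None): straight line of the TCP; orientation=None keeps the orientation; rate is the mean speed in m/s. With contact_N (N) it stops when the force on the tool has changed by that much, and returns True; else False.
- goto_joints(angles): joint-space move.
- move_gripper(opening): finger opening in m; the grip force is fixed at half the most; returns when the fingers have stopped.
- sleep(seconds).
- inverse_kinematics(position, orientation): joint angles nearest the present ones, or None.
- capture(name): name is "scene" or "side" or "wrist"; returns a dict with "image" (420x560x3 uint8, blue, green, red), "range_z" (420x560 float32, m along the optical axis (not along the pixel's ray), 0 where there is no reading), "intrinsics" (3x3 intrinsics, pixels), "R" (3x3) and "t" (3): a world point X has camera coordinates R X + t. Camera axes: x right, y down, z forward; pixel columns grow to the right and rows downward; lengths in m; the calibration is good to about 2 mm. A picture is of the moment at which its call begins.
A pose or a line that the arm cannot do raises PlanningError and nothing moves.
- close_job(): hands the job in, once; it reports no verdict.
Trained networks look in the newest picture that a camera, given by its name, has taken for a name from the list of things; names that differ only in an ending like _2 or _b are one class to them, and where a whole thing is asked for, a point or a joint stands for the part that bears it (a point fixed in the world has none). Each returns a list of dicts, best first, with "conf" (0 to 1); they miss things now and then, are a little off and sometimes report something else, mostly with a low value. They report only what shows in the picture. A call takes as long as a camera call.
- spot_in(camera, query): "xy" ([column, row] in pixels, amid what is visible of it).
- silhouettes(camera, query): "region" (420x560 bool, what is visible of it) and "xy" ([column, row] in pixels, amid what is visible of it).
Readings, each from a call of its own:
- current_clock(): time.
- current_joint_pos(): joint angles.
- current_qvel(): joint speeds.
- current_joint_torque(): joint torques, N m.
- current_position(): TCP position.
- current_orientation(): TCP orientation.
- current_force(): force on the tool from outside, world axes, zero at the start.
- current_torque(): the same for the moment, N m.
- current_finger_gap(): finger opening in m.
Only numpy, scipy, OpenCV 4.12 (cv2) and the standard library are available. Lean on these libraries where they do the work, as an engineer would, in place of code of your own. Each camera call takes 0.05 s, during which the arm holds its last target. There are 200 camera calls.

TASK

Pick up the loose aluminium rod-rest clamp and set its saddle astride the top edge of the upright pine board, fully home and wholly on the board. Let go, take hold of the clamp's black bar knob from above and turn it clockwise past its detent until it clicks, so the bar ends up pointing across the board. Leave the reel, float and sinker where they are.

Things in the scene. Friction and masses are not known exactly. Their poses are not given: they have to be found in the camera images.
- clamp: Loose aluminium clamp, 0.25-0.5 kg: upside-down U saddle 140 (own x) x 50 (y) x 55 mm high; slot along its whole length, 28 mm wide, 35 mm deep, open below. Origin: centre of the underside, at the leg bottoms. On top: black fork (rod rest) at x = -38 mm, 54 mm along x, tips at z = 92 mm; bar knob at x = +45 mm, top at z = 89 mm. Grip the saddle's sides near x = 0. May sit either way round.
- knob_grip (a point): On the axis of the clamp's bar knob at the bar's mid-height: clamp frame (45, 0, 76) mm. Black plastic bar 46 mm long, 14 mm thick, 26 mm high (13 mm above and below this point) on a disc of 34 mm diameter. Site x lies along the bar and turns with it; z is the axis, up.
- knob (a joint): Knob angle, rad: 0 = bar along the clamp's length, grows clockwise seen from above, end stop 1.5 (bar across). Starts at 0 to 0.25. A sprung detent resists from about 0.4 to 0.85 (about 0.1 N m), then helps it over; past 1.3 it is clear. Elsewhere it stays where it is left.
- rail: Fixed upright pine board 260 mm long (own x), 18 mm thick (y), its top edge 90 mm above the shelf, standing on a flat base plank 280 x 90 mm and 12 mm thick. Origin: under the middle of the base plank, on the shelf surface. With the clamp home the clamp's origin is 55 mm above the shelf.
- reel: Bystander: loose grey aluminium spinning reel standing on end, 52 mm body diameter, 74 mm high, foot sticking out 69 mm to its +y, crank 53 mm to its +x. Origin: centre of its underside.
- float: Bystander: loose orange plastic float standing on end, 60 mm diameter, 92 mm high. Origin: centre of its underside.
- sinker: Bystander: loose stainless steel sinker standing on end, 48 mm diameter, 66 mm high. Origin: centre of its underside.

How it is judged:
By the outcome, as a careful person would: the job done as asked, in the order asked, and still so for the second after the job is handed in, with the robot touching nothing.
It also fails if it takes over 58 s, if anything falls off the work surface, if the arm or the gripper's body presses on something with over 40 N, if the wrist force passes 120 N, or if a joint passes its speed limit or range.

## Working session

There is one attempt and no reset: what is moved stays moved. The work goes in short steps, each a Python script; the robot and the scene stay as the last script left them, time stands still between calls to the robot, and variables do not carry over. Pictures are saved under pics/ and viewed, about 8 in all and at most 12, crops included, and the job is handed in when it is done.

```bash
mkdir -p pics; ls; cat > h.py <<'E'
import numpy as np, cv2
from bench import *
def cloud(c, mask=None):
    z=c["range_z"]; m=z>0
    if mask is not None: m=m&mask
    v,u=np.nonzero(m); K=c["intrinsics"]; d=z[v,u]
    P=np.stack([(u-K[0,2])/K[0,0]*d,(v-K[1,2])/K[1,1]*d,d],1)
    return (P-c["t"])@c["R"]   # R^T (P-t)
def down(yaw):
    # tool z down, tool x at world angle yaw
    from scipy.spatial.transform import Rotation as Ro
    x=np.array([np.cos(yaw),np.sin(yaw),0]); z=np.array([0,0,-1.]); y=np.cross(z,x)
    return Ro.from_matrix(np.stack([x,y,z],1)).as_quat()
E
python3 - <<'E'
from h import *
for n in ["scene","side"]:
    c=capture(n); cv2.imwrite(f"pics/{n}0.png",c["image"])
    print(n,"cam at",(-c["R"].T@c["t"]).round(3),"axis",c["R"][2].round(2))
    for q in ["clamp","rail","knob_grip","reel","float","sinker"]:
        for s in silhouettes(n,q)[:2]:
            P=cloud(c,s["region"])
            if len(P): print(q,round(s["conf"],2),np.round(s["xy"]),len(P),np.median(P,0).round(3),np.percentile(P,2,0).round(3),np.percentile(P,98,0).round(3))
            else: print(q,s["conf"],s["xy"],"nodepth")
print(current_clock())
a=cv2.imread("pics/scene0.png");b=cv2.imread("pics/side0.png")
E
```

```text
pics
scene cam at [1.206 0.472 0.786] axis [-0.61 -0.43 -0.67]
clamp 0.85 [326. 243.] 1831 [0.591 0.157 0.052] [ 0.52   0.101 -0.001] [0.645 0.203 0.088]
clamp 0.7 [230. 193.] 2821 [ 0.572 -0.17   0.025] [ 0.413 -0.216  0.   ] [ 0.673 -0.129  0.09 ]
rail 0.97 [226. 191.] 2741 [ 0.571 -0.17   0.026] [ 0.412 -0.215  0.003] [ 0.672 -0.13   0.09 ]
knob_grip 0.49 [310. 240.] 260 [0.618 0.133 0.077] [0.596 0.112 0.054] [0.635 0.145 0.089]
reel 0.64 [254. 241.] 688 [0.68  0.007 0.034] [ 0.622 -0.058  0.005] [0.694 0.029 0.069]
reel 0.33 [311. 241.] 290 [0.619 0.131 0.075] [ 0.539  0.08  -0.001] [0.635 0.145 0.09 ]
float 0.58 [192. 156.] 343 [ 0.504 -0.363  0.047] [ 0.476 -0.391  0.008] [ 0.521 -0.349  0.082]
sinker 0.57 [426. 267.] 446 [0.51  0.381 0.03 ] [ 0.468  0.354 -0.002] [0.52  0.401 0.061]
side cam at [-0.075 -0.88   0.723] axis [ 0.51  0.7  -0.5 ]
clamp 0.75 [251. 208.] 1188 [0.569 0.132 0.045] [0.507 0.095 0.001] [0.625 0.187 0.085]
clamp 0.7 [192. 188.] 215 [0.491 0.365 0.029] [ 0.475  0.353 -0.001] [0.55  0.475 0.063]
rail 0.8 [306. 264.] 4032 [ 0.514 -0.191  0.033] [ 0.398 -0.23   0.003] [ 0.659 -0.149  0.09 ]
knob_grip 0.57 [252. 204.] 1233 [0.569 0.133 0.046] [ 0.506  0.095 -0.001] [0.63  0.257 0.087]
knob_grip 0.54 [265. 195.] 147 [0.61  0.119 0.075] [0.595 0.107 0.059] [0.63  0.135 0.09 ]
reel 0.39 [306. 263.] 4102 [ 0.517 -0.191  0.032] [ 0.399 -0.231  0.001] [ 0.661 -0.146  0.09 ]
float 0.91 [352. 313.] 682 [ 0.48  -0.391  0.051] [ 0.464 -0.408  0.006] [ 0.505 -0.363  0.084]
sinker 0.53 [195. 194.] 177 [0.489 0.363 0.029] [0.475 0.353 0.006] [0.508 0.38  0.059]
0.7
```

```bash
python3 - <<'E'
from h import *
A=[];
for n in ["scene","side"]:
    A.append(cloud(capture(n)))
for i,P in enumerate(A):
    m=lambda lo,hi,c,r:P[(abs(P[:,2]-(lo+hi)/2)<(hi-lo)/2)&(np.hypot(P[:,0]-c[0],P[:,1]-c[1])<r)]
    for nm,Q in [("railtop",m(.083,.1,(.53,-.18),.17)),("saddletop",m(.05,.059,(.57,.15),.11)),("knob",m(.08,.1,(.615,.126),.04)),("knoball",m(.066,.1,(.615,.126),.04)),("fork",m(.06,.1,(.54,.17),.05))]:
        if len(Q)<5: print(i,nm,len(Q));continue
        r=cv2.minAreaRect((Q[:,:2]*1000).astype(np.float32)); print(i,nm,len(Q),np.round(r[0],1),np.round(r[1],1),round(r[2],1),np.median(Q[:,2]).round(4))
# wrist views above clamp and rail
for k,p in enumerate([(.57,.13,.36),(.53,-.18,.36)]):
    move_ptp(p,down(0)); c=capture("wrist"); cv2.imwrite(f"pics/w{k}.png",c["image"]); np.savez(f"w{k}.npz",**c)
    print((-c["R"].T@c["t"]).round(3),c["R"][2].round(2),current_clock())
a=cv2.imread("pics/w0.png");b=cv2.imread("pics/w1.png");s=cv2.imread("pics/scene0.png");t=cv2.imread("pics/side0.png")
g=np.vstack([np.hstack([s,t]),np.hstack([a,b])]); cv2.imwrite("pics/g.png",cv2.resize(g,(800,600),interpolation=cv2.INTER_AREA))
E
```

```text
0 railtop 372 [ 534.8 -177.6] [ 20.7 260.2] 85.0 0.0879
0 saddletop 597 [575.7 151.3] [ 52.2 140.6] 59.6 0.0537
0 knob 115 [614.6 127.7] [15.8 45.5] 53.9 0.0866
0 knoball 191 [615.9 129.5] [16.7 45.9] 48.0 0.0837
0 fork 144 [544.8 170.5] [17.4 50.5] 60.7 0.0719
1 railtop 586 [ 534.5 -181.7] [ 22.5 258.9] 85.1 0.0888
1 saddletop 311 [575.4 146.3] [ 58.  137.4] 58.7 0.0542
1 knob 61 [611.9 122.4] [18.1 45. ] 49.9 0.0863
1 knoball 124 [610.4 121. ] [19.9 45.9] 52.9 0.0796
1 fork 99 [540.4 166.6] [26.6 46.7] 81.6 0.0722
[0.569 0.211 0.521] [ 0.   -0.29 -0.96] 1.6417
[ 0.529 -0.098  0.522] [ 0.   -0.29 -0.96] 2.8833
```

View pics/g.png

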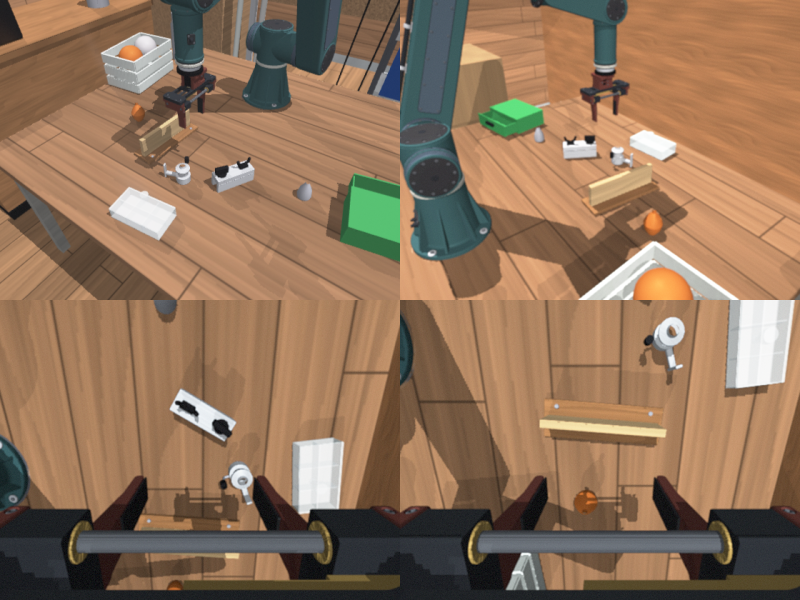

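```bash
python3 - <<'E'
from h import *
for i in (0,1):
    P=cloud(np.load(f"w{i}.npz"))
    m=lambda lo,hi,c,r:P[(abs(P[:,2]-(lo+hi)/2)<(hi-lo)/2)&(np.hypot(P[:,0]-c[0],P[:,1]-c[1])<r)]
    for nm,Q in [("railtop",m(.083,.1,(.535,-.18),.145)),("saddletop",m(.047,.062,(.575,.15),.09)),("knob",m(.08,.1,(.613,.126),.035)),("fork",m(.065,.1,(.543,.168),.04)),("table",m(-.02,.02,(.55,.05),.05))]:
        if len(Q)<5: print(i,nm,len(Q));continue
        r=cv2.minAreaRect((Q[:,:2]*1000).astype(np.float32)); print(i,nm,len(Q),np.round(r[0],1),np.round(r[1],1),round(r[2],1),np.median(Q[:,2]).round(4))
        d=Q[:,:2]-Q[:,:2].mean(0);w,V=np.linalg.eigh(d.T@d);print("   pca",np.degrees(np.arctan2(V[1,1],V[0,1])).round(1))
for p,y in [((.575,.149,.03),-.53+np.pi/2),((.575,.149,.03),-.53-np.pi/2),((.535,-.18,.1),np.pi/2-.087),((.535,-.18,.1),-np.pi/2-.087),((.535,-.18,.1),-np.pi/2-.087+1.3),((.535,-.18,.1),-np.pi/2-.087-1.3)]:
    print(y,inverse_kinematics(p,down(y)))
E
```

```text
0 railtop 484 [ 564.3 -184.9] [ 17.3 201. ] 86.8 0.0906
   pca 177.8
0 saddletop 2122 [574.8 148.8] [ 50.1 140. ] 59.8 0.0554
   pca 150.3
0 knob 307 [613.4 126.6] [14.1 45.7] 51.9 0.0891
   pca 142.1
0 fork 365 [542.1 167.8] [17.8 53.5] 58.9 0.0738
   pca 149.6
0 table 2269 [549.4  49.9] [97.3 98.2] 89.9 0.0005
   pca 128.2
1 railtop 2259 [ 535.5 -180.5] [ 18.5 258.6] 85.5 0.0902
   pca 175.5
1 saddletop 0
1 knob 0
1 fork 0
1 table 3098 [550.4  37.8] [74.9 99. ] 89.7 0.0004
   pca -179.6
1.0407963267948965 [ 1.37296769e-01  5.77355196e-01  1.70140628e+00 -4.44089210e-16
  8.62831174e-01 -9.03499558e-01]
-2.100796326794897 [ 1.37296769e-01  5.77355196e-01  1.70140628e+00 -4.44089210e-16
  8.62831174e-01  2.23809310e+00]
1.4837963267948966 [-4.46918486e-01  4.47224147e-01  1.71924796e+00 -4.44089210e-16
  9.75120542e-01 -1.93071481e+00]
-1.6577963267948965 [-4.46918486e-01  4.47224147e-01  1.71924796e+00 -4.44089210e-16
  9.75120542e-01  1.21087784e+00]
-0.3577963267948965 [-4.46918486e-01  4.47224147e-01  1.71924796e+00 -4.44089210e-16
  9.75120542e-01 -8.91221588e-02]
-2.9577963267948966 [-4.46918486e-01  4.47224147e-01  1.71924796e+00 -4.44089210e-16
  9.75120542e-01  2.51087784e+00]
```

```bash
python3 - <<'E'
from h import *
C=np.array([.5748,.1488]); a=np.radians(-30.1); q=down(a+np.pi/2)
move_gripper(.085)
move_ptp([*C,.16],q)
hit=servo_line([*C,.023],q,rate=.08,contact_N=8); print("hit",hit,current_position())
move_gripper(.03); print("gap",current_finger_gap())
servo_line([*C,.2],q,rate=.1); print("gap",current_finger_gap(),current_force().round(2),current_clock())
q2=down(np.radians(-4.8+90)); R=[.5353,-.1803]
move_ptp([*R,.22],q2); servo_line([*R,.125],q2); print(current_position(),current_force().round(2),current_torque().round(2),current_clock())
for n in ["scene","side"]:
    c=capture(n); cv2.imwrite(f"pics/{n}1.png",c["image"])
    P=cloud(c); P=P[(np.hypot(P[:,0]-.535,P[:,1]+.18)<.13)]
    for lo,hi in [(.151,.16),(.083,.095)]:
        Q=P[(P[:,2]>lo)&(P[:,2]<hi)]; r=cv2.minAreaRect((Q[:,:2]*1000).astype(np.float32)); print(n,lo,len(Q),np.round(r[0],1),np.round(r[1],1),round(r[2],1))
a=cv2.imread("pics/scene1.png")[60:260,100:380];b=cv2.imread("pics/side1.png")[120:320,180:460]
cv2.imwrite("pics/g1.png",cv2.resize(np.vstack([a,b]),(0,0),fx=1.5,fy=1.5))
E
```

```text
hit False [0.5751883  0.14886    0.02346176]
gap 0.049844489333608875
gap 0.04998415441620878 [-0.46  0.29 -3.22] 9.025
[ 0.53606771 -0.18019515  0.12557462] [ 0.11 -0.36 -2.54] [ 0.09  0.01 -0.02] 11.0667
scene 0.151 283 [ 538.5 -173.6] [ 62.2 138.5] 87.9
scene 0.083 222 [ 535.4 -177.9] [ 22.4 258.8] 85.3
side 0.151 413 [ 534.4 -182.6] [ 69.1 142. ] 82.7
side 0.083 342 [ 534.2 -182.4] [ 23.3 258.7] 85.5
```

View pics/g1.png

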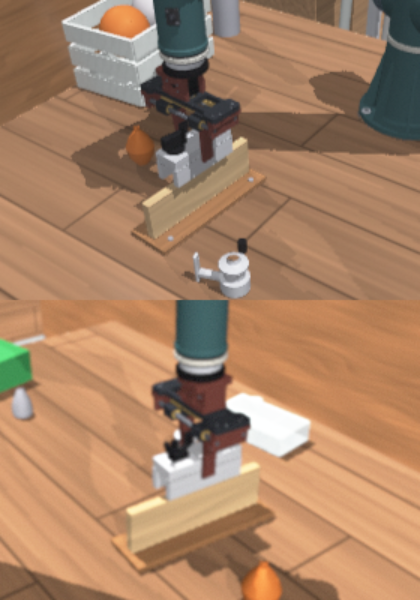

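The clamp hangs level and in line above the board in both views (upper crop about (195,155), lower about (205,465)), and the knob is at the +x end. Lowering it now.

```bash
python3 - <<'E'
from h import *
q2=down(np.radians(-4.8+90)); R=[.5353,-.1803]
print(servo_line([*R,.076],q2,rate=.03,contact_N=8),current_position(),current_force().round(2),current_torque().round(2),current_clock())
E
```

```text
True [ 0.53525917 -0.18031474  0.07801353] [-0.69  0.04  4.72] [ 0.09 -0.06 -0.04] 12.6
```

```bash
python3 - <<'E'
from h import *
q2=down(np.radians(-4.8+90)); R=[.5353,-.1803]
move_gripper(.075); servo_line([*R,.24],q2,rate=.15)
# view from above with fingers not hiding: shift
move_ptp([.535,-.23,.34],down(0)); c=capture("wrist"); cv2.imwrite("pics/w2.png",c["image"])
P=cloud(c); P=P[(np.hypot(P[:,0]-.535,P[:,1]+.18)<.15)]
for nm,lo,hi in [("saddle",.104,.116),("knobfork",.136,.15),("rail",.083,.096)]:
    Q=P[(P[:,2]>lo)&(P[:,2]<hi)]
    if nm=="knobfork": Q=Q[Q[:,0]>.55]
    r=cv2.minAreaRect((Q[:,:2]*1000).astype(np.float32)); d=Q[:,:2]-Q[:,:2].mean(0);w,V=np.linalg.eigh(d.T@d)
    print(nm,len(Q),np.round(r[0],1),np.round(r[1],1),round(r[2],1),np.median(Q[:,2]).round(4),"pca",np.degrees(np.arctan2(V[1,1],V[0,1])).round(1))
print(current_clock())
c=capture("scene"); b=c["image"][60:260,100:380]
cv2.imwrite("pics/g2.png",np.vstack([cv2.resize(b,(420,300)),cv2.resize(cv2.imread("pics/w2.png"),(420,300))]))
E
```

```text
saddle 3083 [ 535.2 -180.6] [ 50.  139.7] 85.2 0.1103 pca 175.7
knobfork 475 [ 579.6 -184.2] [14.  45.6] 77.4 0.1441 pca 167.6
rail 1151 [ 535.8 -172.4] [ 34.1 259.7] 85.5 0.0902 pca 175.5
15.7583
```

View pics/g2.png

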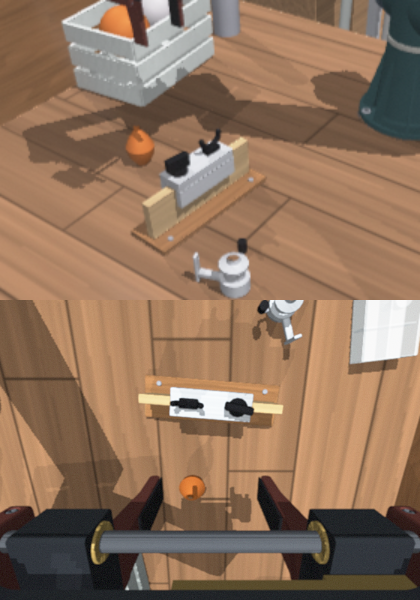

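The clamp is home on the board: its saddle top is at 110 mm, centred near (230,403) in the lower picture. The bar is at 0.14 rad. Next I turn the knob.

```bash
python3 - <<'E'
from h import *
K=[.5798,-.1843]; y0=77.5
move_gripper(.045)
move_ptp([*K,.21],down(np.radians(y0)))
print("hit",servo_line([*K,.121],rate=.06,contact_N=6),current_position())
move_gripper(.005); print("gap",current_finger_gap(),current_force().round(2),current_torque().round(2),current_clock())
for y in np.linspace(y0,1.5,9)[1:]:
    move_ptp([*K,.121],down(np.radians(y))); print(round(y,1),current_force().round(1),current_torque().round(3),current_finger_gap().__round__(4))
print(current_clock(),current_joint_pos().round(3))
E
```

```text
hit False [ 0.58012252 -0.18444333  0.1214419 ]
gap 0.013719547667066791 [0.14 1.13 1.43] [ 0.1  -0.04 -0.  ] 19.8333
68.0 [-0.6  1.1 -0.4] [ 0.216 -0.102 -0.036] 0.0135
58.5 [0.3 0.6 0.3] [ 0.001 -0.143 -0.017] 0.0139
49.0 [ 0.3 -1.  -1.8] [-0.178 -0.122  0.056] 0.0136
39.5 [ 0.9 -0.6 -0.2] [-0.202 -0.136 -0.017] 0.0137
30.0 [ 2.7 -0.3  1.3] [ 0.032 -0.45  -0.033] 0.014
20.5 [1.9 1.  1.7] [ 0.11  -0.406 -0.034] 0.0134
11.0 [ 2.7 -0.2  0.5] [ 0.086 -0.201 -0.064] 0.0135
1.5 [1.4 1.3 0.1] [ 0.029 -0.213 -0.006] 0.0136
22.1 [-0.421  0.474  1.601  0.     1.066 -0.455]
```

```bash
python3 - <<'E'
from h import *
K=[.5798,-.1843]
move_gripper(.045); servo_line([*K,.24],rate=.12)
move_ptp([.535,-.23,.34],down(0)); c=capture("wrist"); cv2.imwrite("pics/w3.png",c["image"])
P=cloud(c); P=P[(np.hypot(P[:,0]-.535,P[:,1]+.18)<.15)]
for nm,lo,hi in [("saddle",.104,.116),("knob",.136,.15)]:
    Q=P[(P[:,2]>lo)&(P[:,2]<hi)]
    if nm=="knob": Q=Q[Q[:,0]>.552]
    r=cv2.minAreaRect((Q[:,:2]*1000).astype(np.float32)); d=Q[:,:2]-Q[:,:2].mean(0);w,V=np.linalg.eigh(d.T@d)
    print(nm,len(Q),np.round(r[0],1),np.round(r[1],1),round(r[2],1),np.median(Q[:,2]).round(4),"pca",np.degrees(np.arctan2(V[1,1],V[0,1])).round(1))
print(current_clock(),current_force().round(2))
b=capture("scene")["image"][60:260,100:380];s=capture("side")["image"][120:320,180:460]
cv2.imwrite("pics/g3.png",np.hstack([cv2.resize(np.vstack([b,s]),(380,560)),cv2.resize(c["image"],(400,560))]))
E
```

```text
saddle 3060 [ 534.4 -179.5] [ 50.1 139.9] 82.5 0.1103 pca 172.9
knob 471 [ 578.8 -185.1] [13.6 45.8] 2.4 0.1441 pca 92.1
24.5 [ 0.35 -0.06 -0.49]
```

View pics/g3.png

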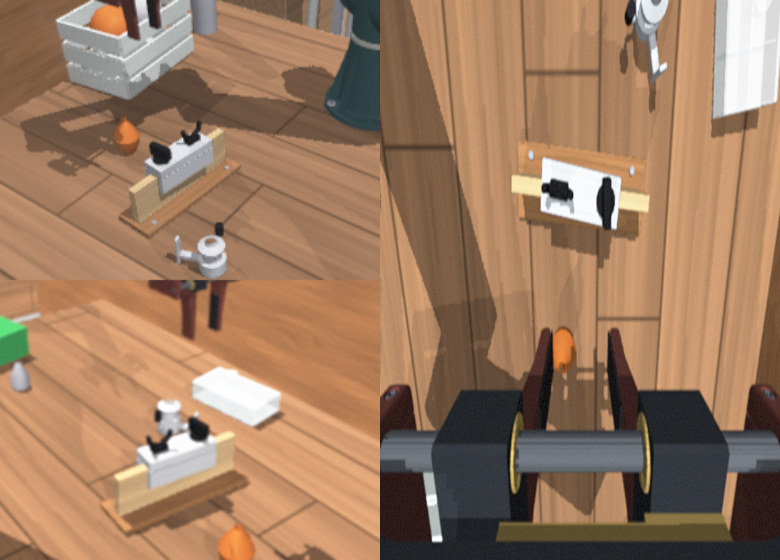

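The bar lies across the board at about (606,202) in the right-hand view. The clamp is still seated, and the reel, float and sinker have not moved. Handing in.

```bash
python3 -c "
from bench import *
close_job(); print(current_clock())"
```

```text
the job is handed in; nothing more can be done
the job is handed in; nothing more can be done
```

The clamp is set astride the board, and its knob is turned clockwise past the detent with the bar pointing across the board. I handed the job in with the arm clear, at about 24.5 s on the robot's clock.

- **Seating:** the last wrist view put the saddle top at 110 mm, the height expected when home. The whole clamp is on the board, near its middle. Turning the knob swung the clamp about 2.5° within its slot play, and it stayed seated.
- **Knob:** measured at about 1.41 rad relative to the clamp, up from about 0.14 and beyond the 1.3 rad that counts as clear. The bar lies about 83° to the board, a little short of the 1.5 rad end stop. I judged the click from the angle alone, as no force signal showed it clearly.
- **Bystanders:** the reel, float and sinker look unmoved in the last pictures. I did not re-measure them.

No check failed. In the placing check before I lowered the clamp, the scene and side cameras differed by up to 9 mm on its position. That was edge noise in the depth data, so I relied on the wrist views.

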